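# Reset the tripped breaker in the site power box

## Robot

A 6-joint arm with a two-finger parallel gripper is mounted at the origin on the work surface. World frame = base frame: x ahead of the robot, y to its left, z up, the work surface at z = 0. Lengths are in m, angles in degrees, forces in N, time in s.
With the tool pointing down it reaches from about 0.35 to 0.875 m from the base axis. Payload 4.2 kg.
Tool frame: the origin (TCP) lies on the front face of the gripper's body, between the roots of the fingers; the fingertips stand finger_overhang ahead of it and the grasp point (between the pads) lies 51 mm ahead of it (finger_overhang is the distance from the TCP to the fingertips, in m); z points along the fingers, y is the line along which they close (so a half turn about z gives the same grasp; the last joint's range is limited). The gripper opens to 87 mm and grips with 3 to 60 N. Pads are 19 mm wide; open, the fingers measure 117 mm over their backs; the gripper's body (75 mm by 190 mm) begins 51 mm behind the grasp point.
Start: joints at [89.358, 22.042, 0.453, 0, -68.411, -14.817], TCP at [0.167, 0.602, 0.292] pointing down, gripper open.
Joint ranges: [-179.83, 179.83], [-69.29, 118.12], [-61.27, 80.66], [-181.25, 117.63], [-171.15, -9.14], [-177.46, 177.46]. Speed limits (degrees/s): [159.86, 159.86, 180, 180, 180, 180].

## Interface

Orientations are given as a 3x3 rotation matrix whose columns are the frame's x, y, z axes.
In Python, from station import sense, capture, camera_model, finish_job, finger_overhang gives the robot as it stands. The module is installed in compiled form; this text tells all that it offers.
- The arm moves only by the tool jog_arm, never from a script. Its argument "rows" is a list that holds one entry, the list of rows, each a list of 4 numbers: the shift along the tool's x, y, z in m, then the turn about the tool's z in rad. A call has 1 to 20 rows; each row shifts and turns the commanded pose from where the row before left it, along the tool's axes as they then stand; what a row does not reach is not made up. A row lasts 1/8 s, in which the tool goes at most 62.5 mm and 10.7 degrees, less where a joint would pass 70% of its speed; a pose out of reach is approached as far as the arm can. A call is refused whole if a number of a shift passes 0.0625 or a number of a turn 0.188, either way. A call with a gripper value outside its range is refused whole. "claw" is the opening, from 0 (shut) to 1 (fully open), set as the call begins (left out, the last holds). The fingers move at their own pace and stop on an object; the grip force is fixed at half the most. Time passes only in rows, so rows that do not move let the fingers close. It gives the time, the measured TCP pose, the force, the opening and the grip force at its end, in the units of the state.
- sense(): the state, without advancing time (a new reading comes with each control period).
- capture(name): name is "side" or "top"; returns the picture (400x640x3 uint8, red, green, blue); there is no depth.
- camera_model(name): a dict with "fovy" (degrees; the focal length in pixels is half the picture's height over the tangent of half this angle, whatever the lens; pixels are square), "cx", "cy" (the principal point, pixels), "k1" (the pictures are not rectified: a ray, as slopes to the right and down, at radius r is drawn at 1 + k1 r^2 times it, then the intrinsics apply), "eye" and "rotation" of the camera in the world. Camera axes: x right, y down, z forward; pixel columns grow to the right and rows downward; lengths in m; the calibration is good to about 2 mm. A picture is of the moment at which its call begins. camera_model takes no time and is no camera call.
- finish_job(): hands the job in; it is judged then, once.
The state is a dict: "time_s": time; "joints": joint angles; "joint_velocities": joint speeds; "effort": joint torques, N m; "tcp_pos": TCP position; "ee_rot": TCP orientation; "wrist_force": force on the tool from outside, world axes, zero at the start; "moment": the same for the moment, N m; "gripper_width": opening from 0.0 (shut) to 1.0 (fully open); "gripper_force": force on a finger pad.
Only numpy, scipy, OpenCV 4.12 (cv2) and the standard library are available. Lean on these libraries where they do the work, as an engineer would, in place of code of your own. Each camera call takes 0.05 s, during which the arm holds its last target. There are 200 camera calls.

## Task

One of the three breakers under the hinged cover of the site power box has tripped: its toggle leans towards the cover's pull lip, while the other two lean towards the hinge. Lift the cover, push the tripped toggle fully over to lie like its neighbours, and lower the cover until it is shut, without slamming it. Leave the other two breakers switched on, and everything else on the counter where it stands.

Things in the scene. Friction and masses are not known exactly. Their poses are not given: they have to be found in the camera images.
- powerbox: Black portable power distributor fixed to the counter, 300 mm wide (its y), 230 mm deep (its x from -105 to +125 mm), flat deck 105 mm above the counter. Origin on the counter under its middle; x points from the cover's pull lip to the cover's hinge, z up. Capped outlets stick out up to 13 mm from its front and back walls, 30 mm from its sides.
- hinge (a point): Middle of the cover's hinge line, 70 mm along the power box's x from its origin and 109 mm above the counter. Axes as the box; the hinge line runs along the box's y.
- cover (a joint): Cover angle: 0 shut, grows as the lip end rises, 1.57 upright, 1.75 at its stop. Stiff hinge: it stays where it is left; about 3 N at the lip lifts it, under 2.5 N lowers it. Grey hood with a clear window, 190 mm wide, reaching 145 mm from the hinge line; flat top 32 mm above the hinge line, walls 4 mm thick down to the deck when shut. Starts shut or up to 0.08 ajar.
- cover_lip (a point): Middle of the free edge of the cover's pull lip, a tongue 110 mm wide, 5 mm thick, 28 mm long, flaring from the hood's top front edge up and away from the hinge at 45 degrees. With the cover shut it is 164 mm from the hinge line and 49 mm above it; the space under the lip is free down to the deck. Moves with the cover.
- toggle_a (a joint): Angle of the tripped breaker's toggle: 0 to 0.25 tripped (at 0 it leans 0.55 rad towards the lip side), 0.55 upright, 1.1 fully on at its stop (leaning 0.55 rad towards the hinge). It stays where it is left; 2 to 6 N moves it.
- toggle_a_tip (a point): Middle of the upper end of the tripped breaker's toggle, a black bar 44 mm wide (along the box's y) and 9 mm thick. The tip is 26 mm from the toggle's pivot, which lies 110.5 mm above the counter, 3 mm under the face of the breaker's nose and at its middle. Moves with the toggle.
- breaker_a: The tripped breaker, in any of three places side by side under the cover (54 mm apart, at -12 mm along the box's x). What shows is a white nose, 45 mm along x, 52.5 mm wide, its face 113.5 mm above the counter. Origin under the nose's middle, 106.5 mm above the counter; axes as the box.
- toggle_b (a joint): Toggle of the second breaker, same shape and values; starts on, close to 1.1.
- breaker_b: The second breaker, same as the tripped one, in one of the other two places.
- toggle_c (a joint): Toggle of the third breaker, same shape and values; starts on, close to 1.1.
- breaker_c: The third breaker, in the remaining place.
- carton: Bystander: cardboard carton 130 x 85 x 70 mm; origin under its middle.
- spray_can: Bystander: upright spray can, 62 mm across and 185 mm tall, beside the power box; origin under its middle.
- pliers: Bystander: pliers lying flat, 190 mm long along their y, 17 mm high, behind the power box; origin under their middle.
- calculator: Bystander: desk calculator 150 x 105 x 22 mm; origin under its middle.
- tape_dispenser: Bystander: black tape dispenser 150 x 62 x 96 mm; origin under its middle.
- tape_measure: Bystander: tape measure standing on its edge, 72 x 36 x 63 mm, beside the power box; origin under its middle.
- pen_pot: Bystander: grey pot 72 mm across and 95 mm tall with pens up to 160 mm high; origin under its middle.

How it is judged:
By the outcome, as a careful person would: the job done as asked, in the order asked, and still so for the second after the job is handed in, with the robot touching nothing.
It also fails if it takes over 58 s, if anything falls off the work surface, if the arm or the gripper's body presses on something with over 40 N, if the wrist force passes 120 N, or if a joint passes its speed limit or range.

## Working session

There is one attempt and no reset: what is moved stays moved. The work goes in short steps, Python scripts to look and compute and a tool call to move; the robot and the scene stay as the last step left them, time stands still between calls to the robot, and variables do not carry over. Pictures are saved under pics/ and viewed, at most 10 in all, crops included, and the job is handed in when it is done.

Besides the shell and the picture viewer there is one more tool, called after "Request:" as name([rows], argument=value, ...), one row to a line, values as JSON. jog_arm: Moves the arm, as the interface text tells. Its arguments: {"type":"object","properties":{"rows":{"type":"array"},"claw":{"type":"number"}},"required":["rows"]}

```bash
mkdir -p pics
python3 - <<'E'
from station import *
import cv2
for n in("side","top"):
    cv2.imwrite(f"pics/{n}0.png",capture(n)[:,:,::-1]); m=camera_model(n); print(n,m)
s=sense(); print(s['time_s'],s['tcp_pos'],s['ee_rot'],s['wrist_force'],finger_overhang if not callable(finger_overhang) else finger_overhang())
E
```

```text
side {'fovy': 55.841695428044645, 'cx': 323.60637773462645, 'cy': 205.36329334013453, 'k1': -0.0670652185789808, 'eye': array([ 0.09637584, -0.838594  ,  0.75299268]), 'rotation': array([[ 0.89652161, -0.23696671,  0.3742937 ],
       [-0.44278203, -0.50582681,  0.74032649],
       [ 0.01389506, -0.82944923, -0.55840927]])}
top {'fovy': 52.461069163286425, 'cx': 323.9626412649447, 'cy': 200.4176786251118, 'k1': -0.04637877688710893, 'eye': array([ 0.32394317, -0.00256447,  1.34135033]), 'rotation': array([[ 2.00994126e-02, -9.84833311e-01,  1.72335031e-01],
       [-9.99788680e-01, -2.05420878e-02, -7.85488382e-04],
       [ 4.31369646e-03, -1.72282825e-01, -9.85038081e-01]])}
0.1 [0.16644229 0.60202049 0.29129313] [[ 9.63791960e-01 -2.66654974e-01 -4.26858908e-04]
 [-2.66655303e-01 -9.63790170e-01 -1.85969793e-03]
 [ 8.44952849e-05  1.90618611e-03 -9.99998180e-01]] [ 0.9698103  -0.19436493  0.08574336] 0.0697
```

View pics/side0.png

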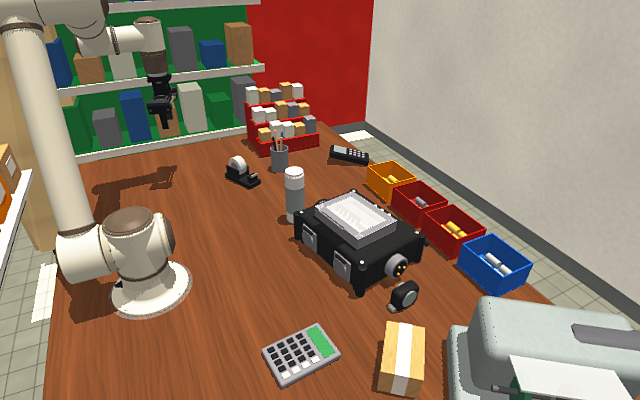

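View pics/top0.png

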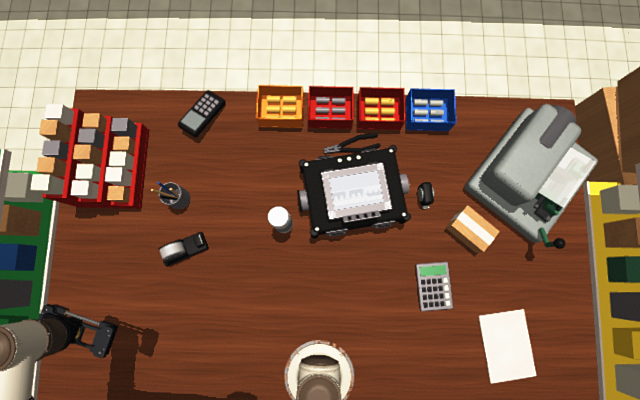

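The side view shows the box at about (355,240) and the top view at about (355,190). I'll enlarge both to find the lip side and the toggles.

Run:
```python
import cv2,numpy as np
a=cv2.imread("pics/top0.png")[135:245,285:445]; b=cv2.imread("pics/side0.png")[175:300,280:440]
a=cv2.resize(a,(800,550),interpolation=cv2.INTER_CUBIC);b=cv2.resize(b,None,fx=4.8,fy=4.8,interpolation=cv2.INTER_CUBIC)
cv2.imwrite("pics/a.png",a);cv2.imwrite("pics/b.png",b)
```

```text
(no output)
```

View pics/a.png

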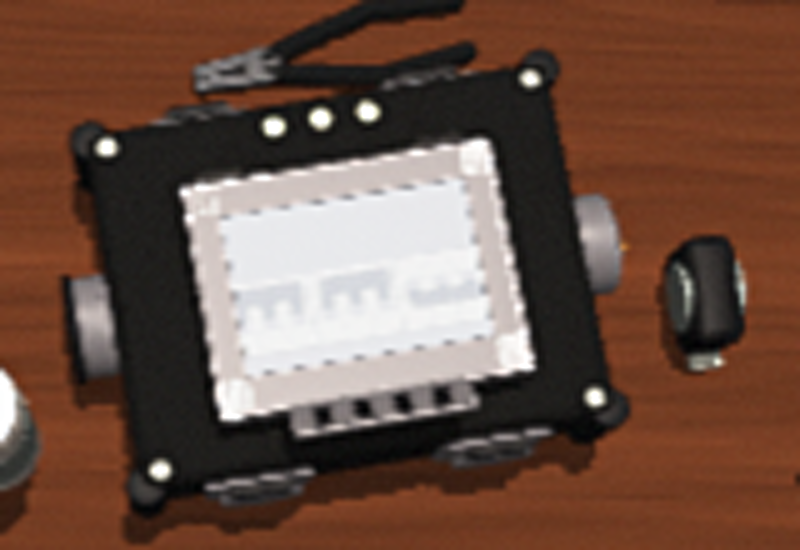

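View pics/b.png

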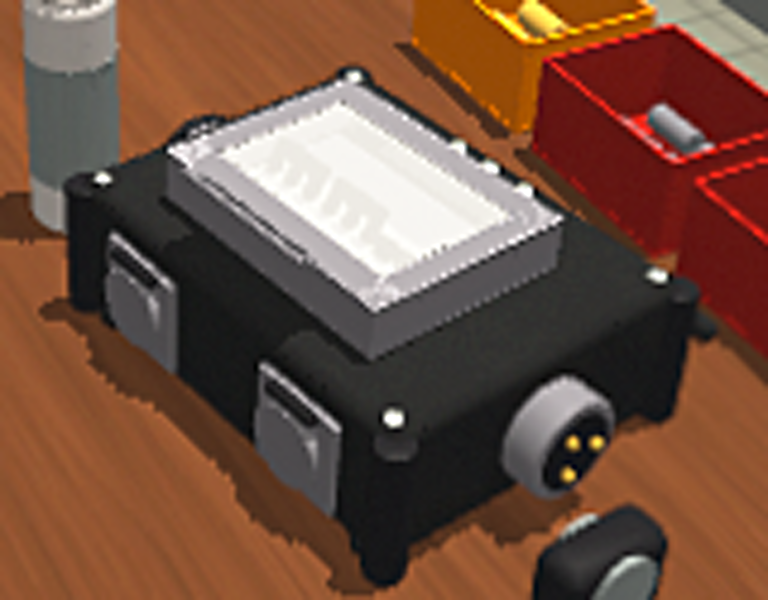

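The lip (crop slots at about (385,410)) faces the robot, and the three deck LEDs are on the hinge side. The rightmost toggle (-y) looks different from its neighbours, so it's probably the tripped one. I'll get the box pose from the four deck bolts.

```bash
cat > h.py <<'E'
import numpy as np,cv2
from station import *
def ray(n,uv):
    m=camera_model(n); f=200/np.tan(np.radians(m['fovy'])/2)
    K=np.array([[f,0,m['cx']],[0,f,m['cy']],[0,0,1]])
    p=cv2.undistortPoints(np.array(uv,float).reshape(-1,1,2),K,np.array([m['k1'],0,0,0,0])).reshape(-1,2)
    return m['eye'],np.c_[p,np.ones(len(p))]@m['rotation'].T
def onz(n,uv,z):
    e,d=ray(n,uv); return e+d*((z-e[2])/d[:,2])[:,None]
E
python3 - <<'E'
from h import *
t=np.array([[105,148],[530,78],[160,470],[595,397]])/5+[284.6,134.6]
s=np.array([[355,77],[657,276],[102,179],[394,418]])/4.8+[279.6,174.6]
for n,u in(("top",t),("side",s)):
    P=onz(n,u,.108); print(n,P.round(4).tolist(), P.mean(0).round(4))
    ax=P[0]+P[1]-P[2]-P[3]; ay=P[0]+P[2]-P[1]-P[3]
    print(np.degrees(np.arctan2(ax[1],ax[0])),np.degrees(np.arctan2(-ay[0],ay[1])),np.linalg.norm(ax)/2,np.linalg.norm(ay)/2)
E
```

```text
top [[0.6537, 0.0563, 0.108], [0.7053, -0.2109, 0.108], [0.4521, 0.0171, 0.108], [0.5024, -0.2492, 0.108]] [ 0.5784 -0.0967  0.108 ]
10.841347864783069 10.8099722794106 0.20592487718918973 0.271631852788872
side [[0.6551, 0.0521, 0.108], [0.7046, -0.2137, 0.108], [0.4518, 0.0141, 0.108], [0.5031, -0.2515, 0.108]] [ 0.5787 -0.0998  0.108 ]
10.618388533035697 10.74286702623215 0.20590455855555173 0.27042162497109423
```

Request:
jog_arm([
  [[0,0,0,-0.1525],[0,0,0,-0.1525],[0,0,0,-0.1525],[0.0084,0.0478,0,0],[0.0084,0.0478,0,0],[0.0084,0.0478,0,0],[0.0084,0.0478,0,0],[0.0084,0.0478,0,0],[0.0084,0.0478,0,0],[0.0084,0.0478,0,0],[0.0084,0.0478,0,0],[0.0084,0.0478,0,0],[0.0084,0.0478,0,0],[0.0084,0.0478,0,0],[0.0084,0.0478,0,0],[0.0084,0.0478,0,0],[0.0084,0.0478,0,0],[0.0084,0.0478,0,0],[0.0084,0.0478,0,0],[0,0,0,0]],
], claw=0)

```text
time_s: 2.6
tcp_pos: [0.4416, -0.1263, 0.2914]
ee_rot: [[0.983, 0.181, -0.002], [0.181, -0.983, -0.0], [-0.002, -0.0, -1.0]]
wrist_force: [0.8, 1.0, -0.2]
gripper_width: 0.008
gripper_force: 0.0
```

```bash
cat >> h.py <<'E'
O=np.array([.5687,-.0999]); Y=np.radians(10.75); ex=np.array([np.cos(Y),np.sin(Y)]); ey=np.array([-np.sin(Y),np.cos(Y)])
def where():
    s=sense(); p=s['tcp_pos']; R=s['ee_rot']; d=p[:2]-O
    print('t',round(s['time_s'],2),'box mm',(1000*np.array([d@ex,d@ey,p[2],p[2]-.0697])).round(1),'yaw',round(np.degrees(np.arctan2(R[1,0],R[0,0])),2),'tilt',R[:,2].round(4),'F',np.round(s['wrist_force'],1),'w',round(s['gripper_width'],2))
E
python3 - <<'E'
from h import *
where()
a=capture("top")[:,:,::-1][135:255,285:445]
cv2.imwrite("pics/c.png",cv2.resize(a,(800,600),interpolation=cv2.INTER_CUBIC))
E
```

```text
t 2.6 box mm [-129.8   -2.2  291.4  221.7] yaw 10.46 tilt [-1.7e-03 -2.0e-04 -1.0e+00] F [ 0.8  1.  -0.2] w 0.01
```

View pics/c.png

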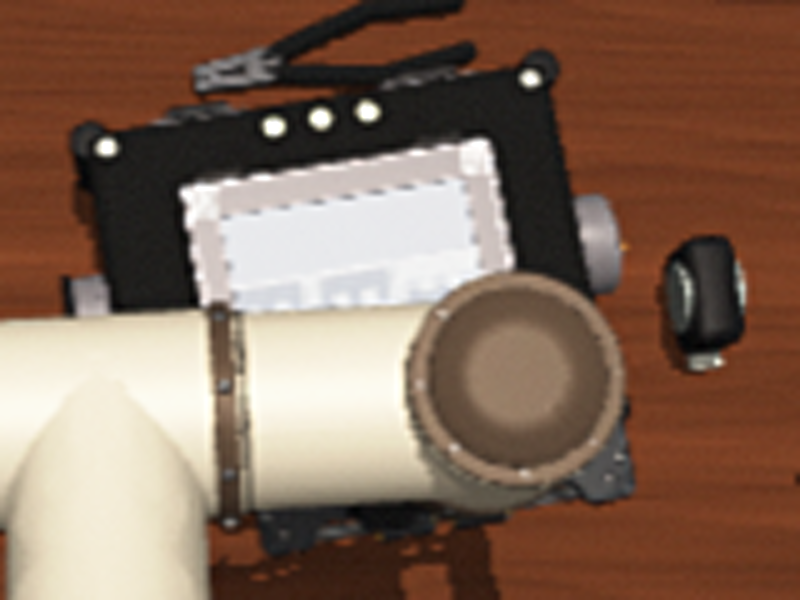

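The view from above is blocked by the arm at (520,380), but the pose agrees with the plan. Next I lower the tip below the lip and creep forward to touch it.

Request:
jog_arm([
  [[0,-0.002,0.04,0],[0,0,0.04,0],[0.008,0,0,0],[0.008,0,0,0],[0.004,0,0,0],[0.003,0,0,0],[0.002,0,0,0],[0.001,0,0,0],[0,0,0,0]],
])

```text
time_s: 3.78
tcp_pos: [0.4663, -0.1172, 0.2122]
ee_rot: [[0.982, 0.186, -0.0], [0.186, -0.982, -0.0], [-0.0, -0.0, -1.0]]
wrist_force: [-0.0, 0.4, -0.6]
gripper_width: 0.007
gripper_force: 0.1
```

Run:
```python
from h import *
where()
a=capture("side")[:,:,::-1][150:300,260:460]
cv2.imwrite("pics/d.png",cv2.resize(a,(800,600),interpolation=cv2.INTER_CUBIC))
```

```text
t 3.77 box mm [-103.8    2.1  212.2  142.5] yaw 10.74 tilt [-3.e-04 -0.e+00 -1.e+00] F [-0.   0.4 -0.6] w 0.01
```

View pics/d.png

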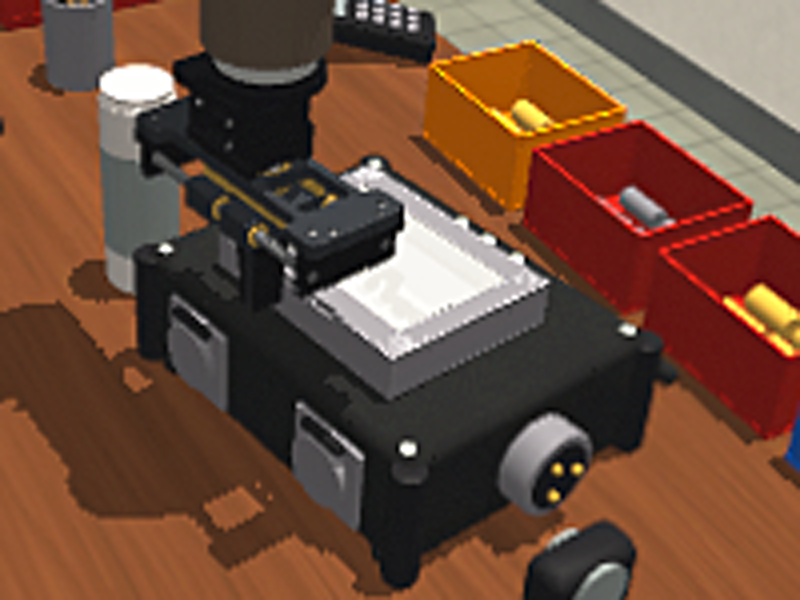

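The closed fingers stand just in front of the lip at crop (265,290), with no contact force yet. I'll creep in.

Request:
jog_arm([
  [[0.002,0,0,0],[0.002,0,0,0],[0,0,0,0]],
])

```text
time_s: 4.2
tcp_pos: [0.4673, -0.117, 0.2112]
ee_rot: [[0.983, 0.186, -0.009], [0.186, -0.983, -0.001], [-0.009, -0.001, -1.0]]
wrist_force: [-6.8, -1.6, 2.0]
gripper_width: 0.008
gripper_force: 3.6
```

```bash
cat > path.py <<'E'
import numpy as np
def rot(p,t): return np.array([p[0]*np.cos(t)+p[1]*np.sin(t), -p[0]*np.sin(t)+p[1]*np.cos(t)])
def opn(t,push=4,half=9.3):
    D=rot((-157,38.4),t);E=rot((-165.8,47.2),t)
    lag=12*max(0,1-(t-.05)/.6)
    return np.array([70+min(D[0],E[0])-half+push,109+D[1]-lag])
def cls(t,push=4,half=9.3):
    C=rot((-138,33),t);E=rot((-162,51),t)
    return np.array([70+max(C[0],E[0])+half-push,109+C[1]])
if __name__=="__main__":
    for name,f in(("open",opn),("close",cls)):
        print(name); p=None
        for t in np.arange(.05,1.76,.1):
            q=f(t); print(round(t,2),q.round(1),None if p is None else ((q-p)/2).round(1)); p=q
E
python3 path.py
```

```text
open
0.05 [-98.5 143.2] None
0.15 [-92.2 160.4] [3.2 8.6]
0.25 [-84.3 177. ] [4.  8.3]
0.35 [-74.9 192.9] [4.7 7.9]
0.45 [-64.1 207.9] [5.4 7.5]
0.55 [-52.  221.8] [6. 7.]
0.65 [-38.7 234.6] [6.6 6.4]
0.75 [-24.4 244.1] [7.1 4.8]
0.85 [-10.1 252.3] [7.2 4.1]
0.95 [  4.6 259. ] [7.3 3.4]
1.05 [ 19.9 264.3] [7.6 2.6]
1.15 [ 35.6 268. ] [7.9 1.8]
1.25 [ 51.6 270.1] [8.  1.1]
1.35 [ 67.8 270.6] [8.1 0.2]
1.45 [ 83.9 269.5] [ 8.1 -0.6]
1.55 [ 99.8 266.8] [ 8.  -1.4]
1.65 [115.4 262.5] [ 7.8 -2.1]
1.75 [130.5 256.6] [ 7.5 -2.9]
close
0.05 [-60.9 148.9] None
0.15 [-56.2 162.3] [2.3 6.7]
0.25 [-50.2 175.1] [3.  6.4]
0.35 [-43.  187.3] [3.6 6.1]
0.45 [-34.6 198.7] [4.2 5.7]
0.55 [-25.1 209.3] [4.8 5.3]
0.65 [-14.6 218.8] [5.3 4.8]
0.75 [ -3.2 227.2] [5.7 4.2]
0.85 [  9.  234.5] [6.1 3.6]
0.95 [ 22.6 240.4] [6.8 3. ]
1.05 [ 38.9 245.1] [8.2 2.3]
1.15 [ 55.7 248.4] [8.4 1.7]
1.25 [ 72.6 250.4] [8.5 1. ]
1.35 [ 89.6 250.9] [8.5 0.3]
1.45 [106.4 250. ] [ 8.4 -0.5]
1.55 [122.9 247.7] [ 8.3 -1.2]
1.65 [139. 244.] [ 8.  -1.9]
1.75 [154.4 238.9] [ 7.7 -2.5]
```

Request:
jog_arm([
  [[0.004,0,-0.006,0],[0.004,0,-0.0086,0],[0.004,0,-0.0083,0],[0.004,0,-0.0083,0],[0,0,0,0]],
])

```text
time_s: 4.82
tcp_pos: [0.4803, -0.1146, 0.2424]
ee_rot: [[0.983, 0.185, -0.017], [0.185, -0.983, -0.002], [-0.017, -0.002, -1.0]]
wrist_force: [-15.1, -1.8, 8.4]
gripper_width: 0.006
gripper_force: 7.3
```

Run:
```python
from h import *
where()
a=capture("side")[:,:,::-1][130:280,260:460]
cv2.imwrite("pics/e.png",cv2.resize(a,(800,600),interpolation=cv2.INTER_CUBIC))
```

```text
t 4.83 box mm [-89.6   2.1 242.4 172.7] yaw 10.67 tilt [-0.0166 -0.0016 -0.9999] F [-15.1  -1.8   8.4] w 0.01
```

View pics/e.png

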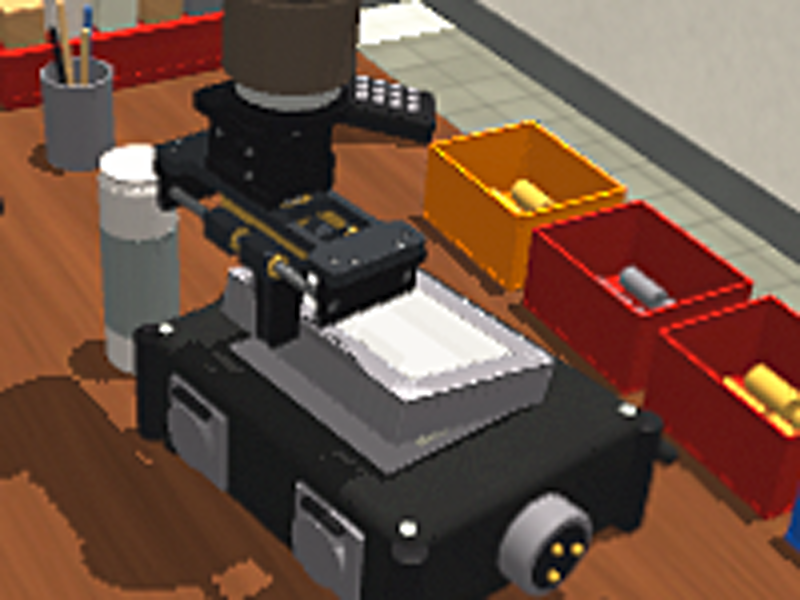

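The cover is lifting, about 0.23 rad so far. The upward reaction says to raise more and push less.

Request:
jog_arm([
  [[0.001,0,-0.01,0],[0.003,0,-0.0095,0],[0.0047,0,-0.008,0],[0.0052,0,-0.0078,0],[0.0055,0,-0.0075,0],[0.006,0,-0.007,0],[0.006,0,-0.0066,0],[0.0065,0,-0.0055,0]],
])

```text
time_s: 5.88
tcp_pos: [0.5239, -0.1062, 0.3058]
ee_rot: [[0.982, 0.187, 0.0], [0.187, -0.982, 0.0], [0.0, 0.0, -1.0]]
wrist_force: [-2.1, -0.8, -1.2]
gripper_width: 0.006
gripper_force: 1.0
```

Run:
```python
from h import *
where()
a=capture("side")[:,:,::-1][110:260,260:460]
cv2.imwrite("pics/f.png",cv2.resize(a,(800,600),interpolation=cv2.INTER_CUBIC))
```

```text
t 5.88 box mm [-45.2   2.2 305.8 236.1] yaw 10.76 tilt [ 2.e-04  0.e+00 -1.e+00] F [-2.1 -0.8 -1.2] w 0.01
```

View pics/f.png

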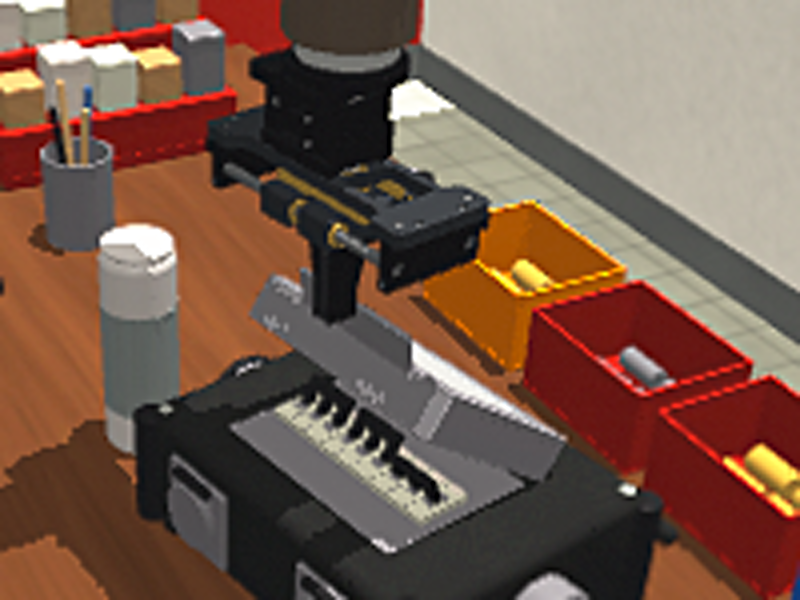

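The lip holds the finger at crop (335,300), the cover is about 0.62 open, and the toggles show at (300–440, 390–500). I'll continue along the arc to about 1.6.

Request:
jog_arm([
  [[0.009,0,-0.0035,0],[0.009,0,-0.0045,0],[0.0085,0,-0.0042,0],[0.0075,0,-0.004,0],[0.0073,0,-0.0035,0],[0.0073,0,-0.0033,0],[0.0076,0,-0.0027,0],[0.0076,0,-0.0026,0],[0.0079,0,-0.0019,0],[0.0079,0,-0.0018,0],[0.008,0,-0.0011,0],[0.008,0,-0.001,0],[0.008,0,-0.0003,0],[0.008,0,-0.0002,0],[0.008,0,0.0005,0],[0.008,0,0.0006,0],[0.008,0,0.001,0],[0.008,0,0.0014,0],[0,0,0,0]],
])

```text
time_s: 8.3
tcp_pos: [0.6653, -0.0791, 0.3361]
ee_rot: [[0.982, 0.187, 0.001], [0.187, -0.982, 0.0], [0.001, -0.0, -1.0]]
wrist_force: [0.7, 0.4, 0.0]
gripper_width: 0.007
gripper_force: 0.0
```

Run:
```python
from h import *
where()
```

```text
t 8.3 box mm [ 98.8   2.4 336.1 266.4] yaw 10.77 tilt [ 8.e-04  3.e-04 -1.e+00] F [0.7 0.4 0. ] w 0.01
```

Request:
jog_arm([
  [[0.008,0,0.0018,0],[0.006,0,0.0015,0],[0,0,0,0]],
])

```text
time_s: 8.68
tcp_pos: [0.6788, -0.0767, 0.3328]
ee_rot: [[0.982, 0.187, 0.0], [0.187, -0.982, 0.0], [0.0, 0.0, -1.0]]
wrist_force: [0.8, -0.9, -1.2]
gripper_width: 0.001
gripper_force: 0.1
```

Run:
```python
from h import *
where()
a=capture("side")[:,:,::-1][80:260,260:500]
cv2.imwrite("pics/g.png",cv2.resize(a,(800,600),interpolation=cv2.INTER_CUBIC))
```

```text
t 8.68 box mm [112.5   2.2 332.8 263.1] yaw 10.76 tilt [ 5.e-04  0.e+00 -1.e+00] F [ 0.8 -0.9 -1.2] w 0.0
```

View pics/g.png

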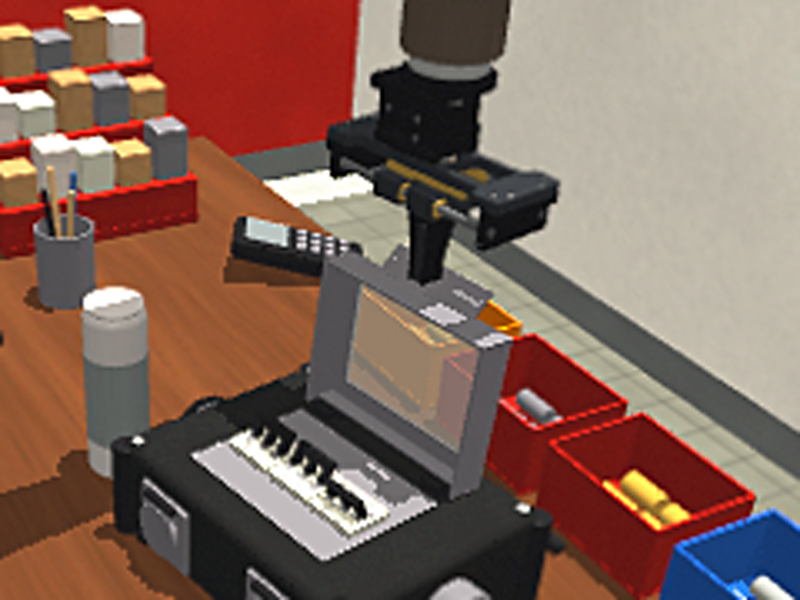

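The cover stands about upright, and the right-hand toggle (crop (345,500)) looks different from the other two. I'll check numerically which one leans towards the lip, without viewing another picture.

```bash
cat >> h.py <<'E'
def proj(n,P):
    m=camera_model(n); f=200/np.tan(np.radians(m['fovy'])/2)
    c=(np.atleast_2d(P)-m['eye'])@m['rotation']; s=c[:,:2]/c[:,2:]; r2=(s**2).sum(1,keepdims=True)
    return s*(1+m['k1']*r2)*f+[m['cx'],m['cy']]
def box(x,y,z): return np.r_[O+ex*x/1000+ey*y/1000, z/1000]
def toggles():
    for n in("side","top"):
        g=cv2.cvtColor(capture(n),cv2.COLOR_RGB2GRAY)
        for y in(-54,0,54):
            row=[]
            for x in range(-38,20,6):
                uv=proj(n,np.array([box(x,y+d,131) for d in range(-16,17,4)])).astype(np.float32)
                row.append(int(cv2.remap(g,uv[:,0],uv[:,1],cv2.INTER_LINEAR).mean()))
            print(n,y,row)
E
python3 -c "
from h import *
toggles()"
```

```text
side -54 [213, 177, 89, 27, 47, 247, 219, 180, 174, 108]
side 0 [251, 230, 161, 71, 83, 49, 29, 43, 107, 109]
side 54 [201, 188, 115, 52, 49, 36, 24, 29, 90, 91]
top -54 [166, 245, 157, 23, 100, 232, 251, 249, 198, 196]
top 0 [154, 254, 250, 232, 182, 66, 13, 108, 155, 131]
top 54 [151, 254, 253, 169, 94, 62, 12, 56, 99, 85]
```

The tripped breaker is the one at y = -54, with its tip at about x = -21. The other two have their tips near 0. Next I back off and come down in front of it.

Request:
jog_arm([
  [[-0.0335,0.0112,-0.004,0],[-0.0335,0.0112,0,0],[-0.0335,0.0112,0,0],[-0.0335,0.0112,0,0],[-0.0335,0.0114,0,0],[0,0,0.04,0],[0,0,0.04,0],[0,0,0.04,0],[0,0,0.0225,0],[0,0,0,0]],
])

```text
time_s: 10.07
tcp_pos: [0.5232, -0.1633, 0.1932]
ee_rot: [[0.982, 0.186, -0.004], [0.186, -0.982, 0.0], [-0.004, -0.001, -1.0]]
wrist_force: [1.1, -0.5, 1.1]
gripper_width: 0.007
gripper_force: 0.0
```

```bash
python3 -c "
from h import *
where()"
```

```text
t 10.07 box mm [-56.5 -53.8 193.2 123.5] yaw 10.75 tilt [-3.7e-03  2.0e-04 -1.0e+00] F [ 1.1 -0.5  1.1] w 0.01
```

Request:
jog_arm([
  [[0.004,0,0,0],[0.004,0,0,0],[0.004,0,0,0],[0.004,0,0,0],[0.004,0,0,0],[0.004,0,0,0],[0.004,0,0,0],[0.004,0,0,0],[0.004,0,0,0],[0,0,0,0]],
])

```text
time_s: 11.32
tcp_pos: [0.5599, -0.1566, 0.1945]
ee_rot: [[0.982, 0.187, 0.001], [0.187, -0.982, -0.0], [0.001, 0.0, -1.0]]
wrist_force: [-2.2, -0.1, 1.0]
gripper_width: 0.007
gripper_force: 1.1
```

```bash
python3 -c "
from h import *
where()"
```

```text
t 11.32 box mm [-19.2 -54.  194.5 124.8] yaw 10.76 tilt [ 5.e-04 -0.e+00 -1.e+00] F [-2.2 -0.1  1. ] w 0.01
```

Request:
jog_arm([
  [[0.002,0,0,0],[0.002,0,0,0],[0.002,0,0,0],[0,0,0,0]],
])

```text
time_s: 11.82
tcp_pos: [0.5634, -0.1559, 0.1941]
ee_rot: [[0.983, 0.186, -0.006], [0.186, -0.983, -0.0], [-0.006, -0.001, -1.0]]
wrist_force: [-7.0, -2.3, 2.2]
gripper_width: 0.006
gripper_force: 3.6
```

```bash
python3 -c "
from h import *
where()"
```

```text
t 11.82 box mm [-15.6 -54.  194.1 124.4] yaw 10.73 tilt [-5.9e-03 -2.0e-04 -1.0e+00] F [-7.  -2.3  2.2] w 0.01
```

Request:
jog_arm([
  [[0.002,0,0,0],[0.002,0,0,0],[0,0,0,0]],
])

```text
time_s: 12.2
tcp_pos: [0.5643, -0.1558, 0.1939]
ee_rot: [[0.983, 0.186, -0.014], [0.186, -0.983, -0.001], [-0.014, -0.002, -1.0]]
wrist_force: [-13.5, -3.2, 7.7]
gripper_width: 0.006
gripper_force: 7.2
```

```bash
python3 -c "
from h import *
where()"
```

```text
t 12.2 box mm [-14.7 -54.1 193.9 124.2] yaw 10.69 tilt [-1.410e-02 -7.000e-04 -9.999e-01] F [-13.5  -3.2   7.7] w 0.01
```

Request:
jog_arm([
  [[0.0015,0,0,0],[0.0015,0,0,0],[0,0,0,0],[-0.01,0,0,0],[-0.03,0,0,0],[-0.04,0,-0.04,0],[0,0,-0.06,0],[0,0,-0.06,0],[0,0,0,0]],
])

```text
time_s: 13.32
tcp_pos: [0.4969, -0.1693, 0.3613]
ee_rot: [[0.982, 0.187, 0.017], [0.188, -0.982, -0.002], [0.017, 0.005, -1.0]]
wrist_force: [0.8, -0.3, -0.7]
gripper_width: 0.006
gripper_force: 0.0
```

```bash
python3 -c "
from h import *
where();toggles()"
```

```text
t 13.32 box mm [-83.5 -54.8 361.3 291.6] yaw 10.81 tilt [ 0.0174 -0.0018 -0.9998] F [ 0.8 -0.3 -0.7] w 0.01
side -54 [253, 234, 181, 108, 91, 58, 28, 42, 191, 192]
side 0 [251, 236, 186, 88, 91, 60, 27, 45, 190, 192]
side 54 [201, 196, 142, 61, 54, 45, 30, 43, 159, 162]
top -54 [122, 150, 172, 188, 202, 213, 221, 227, 234, 240]
top 0 [45, 76, 93, 108, 117, 116, 125, 130, 144, 145]
top 54 [208, 213, 215, 218, 219, 221, 222, 225, 226, 228]
```

The reset toggle now shows the same profile as its neighbours. Next I go over the cover to its hinge side.

Request:
jog_arm([
  [[0,0,-0.025,0],[0.0427,-0.0092,0,0],[0.0427,-0.0092,0,0],[0.0427,-0.0092,0,0],[0.0427,-0.0092,0,0],[0.0427,-0.0092,0,0],[0.0427,-0.0092,0,0],[0,0,0,0],[0,0,0,0]],
])

```text
time_s: 14.55
tcp_pos: [0.7351, -0.067, 0.3776]
ee_rot: [[0.982, 0.187, -0.003], [0.187, -0.982, -0.0], [-0.003, -0.0, -1.0]]
wrist_force: [0.1, -0.2, -0.2]
gripper_width: 0.002
gripper_force: 0.0
```

```bash
python3 -c "
from h import *
where()"
```

```text
t 14.55 box mm [169.6   1.3 377.6 307.9] yaw 10.77 tilt [-2.7e-03 -3.0e-04 -1.0e+00] F [ 0.1 -0.2 -0.2] w 0.0
```

Lower 65 mm, then sweep back to make contact.

Request:
jog_arm([
  [[0,0,0.03,0],[0,0,0.035,0],[0,0,0,0],[-0.005,0,0,0],[-0.005,0,0,0],[-0.005,0,0,0],[-0.005,0,0,0],[-0.005,0,0,0],[-0.002,0,0,0],[0,0,0,0]],
])

```text
time_s: 15.8
tcp_pos: [0.7091, -0.072, 0.3155]
ee_rot: [[0.982, 0.187, 0.003], [0.187, -0.982, -0.0], [0.003, 0.001, -1.0]]
wrist_force: [2.3, 0.8, 1.4]
gripper_width: 0.005
gripper_force: 1.3
```

```bash
python3 -c "
from h import *
where()"
```

```text
t 15.8 box mm [143.1   1.2 315.5 245.8] yaw 10.77 tilt [ 2.6e-03 -1.0e-04 -1.0e+00] F [2.3 0.8 1.4] w 0.01
```

Request:
jog_arm([
  [[-0.009,0,-0.0019,0],[-0.009,0,-0.0019,0],[-0.0083,0,-0.0012,0],[-0.0083,0,-0.0012,0],[-0.0084,0,-0.0005,0],[-0.0084,0,-0.0005,0],[-0.0085,0,0.0003,0],[-0.0085,0,0.0003,0],[-0.0085,0,0.001,0],[-0.0085,0,0.001,0],[-0.0084,0,0.0017,0],[-0.0084,0,0.0017,0],[-0.0082,0,0.0023,0],[-0.0082,0,0.0023,0],[-0.0068,0,0.003,0],[-0.0068,0,0.003,0],[0,0,0,0]],
])

```text
time_s: 17.92
tcp_pos: [0.5778, -0.097, 0.305]
ee_rot: [[0.982, 0.186, -0.002], [0.186, -0.982, -0.0], [-0.002, -0.0, -1.0]]
wrist_force: [0.1, -1.0, -0.6]
gripper_width: 0.003
gripper_force: 0.0
```

```bash
python3 -c "
from h import *
where()
a=capture('side')[:,:,::-1][80:260,260:500]
cv2.imwrite('pics/i.png',cv2.resize(a,(800,600),interpolation=cv2.INTER_CUBIC))"
```

```text
t 17.93 box mm [  9.5   1.1 305.  235.3] yaw 10.75 tilt [-1.6e-03 -2.0e-04 -1.0e+00] F [ 0.1 -1.  -0.6] w 0.0
```

View pics/i.png

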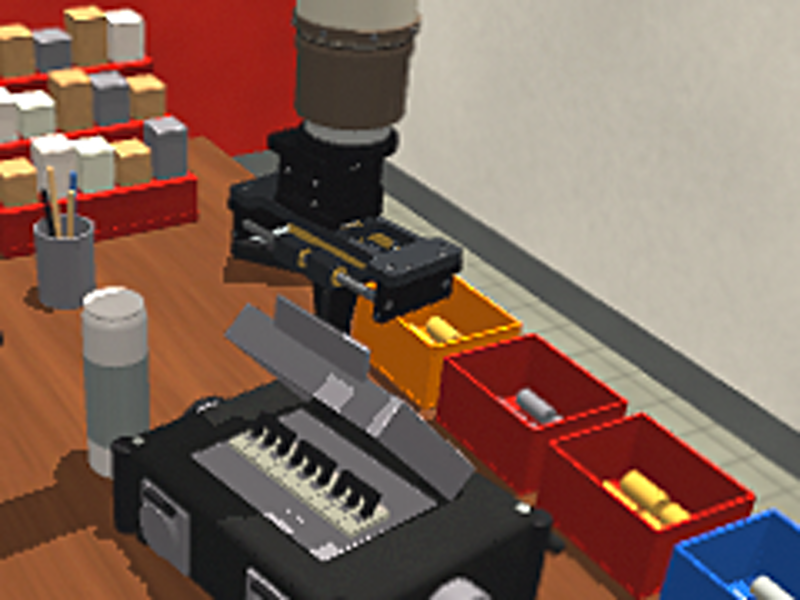

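All three toggles at crop (265–380, 430–500) now look alike, and the cover is about halfway down with the finger at (330,310) behind the lip. I'll follow the arc down, slowing towards the end.

Request:
jog_arm([
  [[-0.0061,0,0.0036,0],[-0.0061,0,0.0036,0],[-0.0057,0,0.0042,0],[-0.0057,0,0.0042,0],[-0.0053,0,0.0048,0],[-0.0053,0,0.0048,0],[-0.0048,0,0.0053,0],[-0.0048,0,0.0053,0],[-0.0042,0,0.0057,0],[-0.0042,0,0.0057,0],[-0.0036,0,0.0061,0],[0,0,0,0]],
])

```text
time_s: 19.48
tcp_pos: [0.5229, -0.1074, 0.2513]
ee_rot: [[0.982, 0.186, -0.003], [0.186, -0.982, -0.0], [-0.003, -0.0, -1.0]]
wrist_force: [0.2, -0.0, 0.9]
gripper_width: 0.0
gripper_force: 0.0
```

```bash
python3 -c "
from h import *
where()"
```

```text
t 19.48 box mm [-46.4   1.2 251.3 181.6] yaw 10.75 tilt [-2.5e-03 -2.0e-04 -1.0e+00] F [ 0.2 -0.   0.9] w 0.0
```

Request:
jog_arm([
  [[-0.0015,0,0.0025,0],[-0.0015,0,0.0025,0],[-0.0015,0,0.0025,0],[-0.0015,0,0.0025,0],[-0.001,0,0.0025,0],[-0.001,0,0.0025,0],[-0.001,0,0.0025,0],[-0.001,0,0.0025,0],[-0.0005,0,0.0025,0],[-0.0005,0,0.0025,0],[-0.0005,0,0.0025,0],[0,0,0.0025,0],[0,0,0,0]],
])

```text
time_s: 21.1
tcp_pos: [0.5124, -0.1093, 0.2216]
ee_rot: [[0.982, 0.187, -0.001], [0.187, -0.982, 0.0], [-0.001, -0.0, -1.0]]
wrist_force: [0.6, -0.3, -1.2]
gripper_width: 0.006
gripper_force: 0.0
```

```bash
python3 -c "
from h import *
where()"
```

```text
t 21.1 box mm [-57.1   1.2 221.6 151.9] yaw 10.75 tilt [-7.e-04  0.e+00 -1.e+00] F [ 0.6 -0.3 -1.2] w 0.01
```

Request:
jog_arm([
  [[0,0,0.002,0],[0,0,0.002,0],[0,0,0.002,0],[0,0,0.0015,0],[0,0,0.0015,0],[0,0,0.001,0],[0,0,0.001,0],[0,0,0,0]],
])

```text
time_s: 22.1
tcp_pos: [0.5126, -0.1094, 0.2111]
ee_rot: [[0.982, 0.187, 0.0], [0.187, -0.982, -0.0], [0.0, 0.0, -1.0]]
wrist_force: [-0.5, 0.5, 2.1]
gripper_width: 0.005
gripper_force: 1.0
```

```bash
python3 -c "
from h import *
where()"
```

```text
t 22.1 box mm [-56.9   1.2 211.1 141.4] yaw 10.76 tilt [ 1.e-04 -1.e-04 -1.e+00] F [-0.5  0.5  2.1] w 0.01
```

Contact, at the height of the shut cover. I press slowly to seat it.

Request:
jog_arm([
  [[0,0,0.001,0],[0,0,0.001,0],[0,0,0.001,0],[0,0,0,0]],
])

```text
time_s: 22.6
tcp_pos: [0.5125, -0.1094, 0.211]
ee_rot: [[0.982, 0.188, 0.001], [0.188, -0.982, -0.001], [0.001, 0.001, -1.0]]
wrist_force: [-7.0, 3.0, 16.8]
gripper_width: 0.002
gripper_force: 8.4
```

```bash
python3 -c "
from h import *
where()"
```

```text
t 22.6 box mm [-56.9   1.2 211.  141.3] yaw 10.82 tilt [ 1.1e-03 -8.0e-04 -1.0e+00] F [-7.   3.  16.8] w 0.0
```

Request:
jog_arm([
  [[0,0,-0.004,0],[0,0,-0.01,0],[0,0,-0.03,0],[0,0,-0.05,0],[-0.02,-0.04,-0.05,0],[-0.03,-0.05,0,0],[-0.03,-0.05,0,0],[-0.03,-0.05,0,0],[-0.03,-0.05,0,0],[-0.02,-0.05,0,0],[0,-0.05,0,0],[0,0,0,0],[0,0,0,0]],
])

```text
time_s: 24.22
tcp_pos: [0.2936, 0.1923, 0.3485]
ee_rot: [[0.982, 0.187, -0.0], [0.187, -0.982, -0.0], [-0.0, 0.0, -1.0]]
wrist_force: [0.1, 0.4, 0.3]
gripper_width: 0.007
gripper_force: 0.0
```

```bash
python3 -c "
from h import *
where()
a=capture('side')[:,:,::-1]; b=cv2.imread('pics/side0.png')
d=cv2.absdiff(a,b).max(2)>40
cv2.imwrite('pics/end.png',a)
print('box region diff',d[175:300,285:440].sum()); ys,xs=np.nonzero(d[175:300,285:440]); print(np.c_[xs+285,ys+175][::max(1,len(xs)//25)].tolist())
print('rest', d[300:,:].sum(), d[140:175,220:].sum())
# hood front-top corners, shut
for t in(0,.03,.08):
  print(t,proj('side',np.array([box(70-145*np.cos(t)+32*np.sin(t),s*95,109+145*np.sin(t)+32*np.cos(t)) for s in(-1,1)])).round(1).tolist())
"
```

```text
t 24.23 box mm [-215.7  338.4  348.5  278.8] yaw 10.79 tilt [-4.e-04 -5.e-04 -1.e+00] F [0.1 0.4 0.3] w 0.01
box region diff 162
[[349, 192], [340, 196], [332, 199], [325, 202], [317, 204], [317, 205], [317, 208], [319, 212], [323, 214], [327, 215], [328, 217], [331, 219], [385, 220], [335, 221], [382, 222], [335, 224], [389, 224], [337, 226], [383, 226], [383, 227], [341, 229], [345, 230], [375, 231], [359, 233], [358, 235], [362, 236], [359, 238]]
rest 1374 66
0 [[356.9, 240.4], [313.5, 206.6]]
0.03 [[357.3, 238.9], [313.8, 205.2]]
0.08 [[358.1, 236.4], [314.3, 202.9]]
```

```bash
python3 -c "
from h import *
a=cv2.imread('pics/end.png'); b=cv2.imread('pics/side0.png')
d=cv2.absdiff(a,b).max(2)>40
print('calc/carton/measure',d[300:,255:430].sum(),d[270:320,385:425].sum(),'can',d[160:225,283:306].sum())
print(finish_job())"
```

```text
calc/carton/measure 0 0 can 0
the job is handed in; nothing more can be done
None
```

The job is handed in at about 24 s of the 58 s: I pushed the tripped toggle (the one on the -y side) over to its stop, and its image profile then matched its two neighbours, which stayed on. The cover was lowered slowly until it seated at its shut height. The final side picture shows no change at the carton, calculator, tape measure or spray can, but I did not check the pliers, pen pot or tape dispenser individually.

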